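# Tip the carton down into the green bay

## Task

Without picking it up, tip the standing brown carton over with the fingertips, pushing near its top, so that it falls flat on the side where the green taped bay is; then push the lying carton along until the whole of it is inside the green outline. Keep it out of the yellow bay, and leave the steel mandrel, the ring gauge and the pin jar where they stand.

Things in the scene. Friction and masses are not known exactly. Their poses are not given: they have to be found in the camera images.
- carton: closed brown carton, blank white labels, blue seal tape over its top, 90 x 45 x 120 mm (x, y, z), about 0.25 kg, loose; it stands on its 90 x 45 mm end on a white taped mark between the bays. Origin: centre of that end (underside as it stands); x along the 90 mm width, y along the 45 mm thickness (square to the broad faces, pointing along the line of the bays within about 8 degrees), z up as it stands
- carton_centre (a point): the middle of the carton: 60 mm above the bench as it stands, 22.5 mm when it lies flat on a broad face. Pushed square on a broad face 15 to 25 mm below its top, the carton tips about its opposite lower edge, which hardly slips, passes the balance point once its top has moved about 45 mm, and falls flat by itself
- carton_corner_a (a point): a corner of the carton, midway through its 45 mm thickness: -x side, the end it first stands on
- carton_corner_b (a point): a corner of the carton, midway through its 45 mm thickness: +x side, the end it first stands on
- carton_corner_c (a point): a corner of the carton, midway through its 45 mm thickness: -x side, the end that is its top at first
- carton_corner_d (a point): a corner of the carton, midway through its 45 mm thickness: +x side, the end that is its top at first
- green_bay: rectangle of 8 mm wide green tape flat on the bench, fixed, 150 x 166 mm (x, y) over the tape and 134 x 150 mm inside it; origin at its centre on the bench, z up. Its long (y) axis points along the line through both bays and the carton's place between them. The two bays may be either way round. The tape is flush: nothing catches on it
- yellow_bay: the same rectangle in yellow tape on the other side of the carton; its centre is about 255 mm from the green one's
- mandrel: small steel mandrel standing on its flange, 30 mm across, 50 mm high, loose; about 140 mm from the carton's place, on the far side from the robot, beside the line of the bays; origin at its underside
- ring_gauge: steel ring gauge lying flat, 44 mm across, 14 mm high, loose; about 130 mm from the carton's place, on the robot's side, beside the line of the bays; origin at its underside
- pin_jar: glass jar with a teal lid, 56 mm across, 74 mm high, loose, at the back left; origin at its underside
There are look-alikes about, which are no part of the job. There is more than one size of the carton; the one meant has the size given above.

How it is judged:
By the outcome, as a careful person would: the job done as asked, in the order asked, and still so for the second after the job is handed in, with the robot touching nothing.
It also fails if it takes over 38 s, if anything falls off the work surface, if the arm or the gripper's body presses on something with over 40 N, if the wrist force passes 120 N, or if a joint passes its speed limit or range.

## Robot

A 6-joint arm with a two-finger parallel gripper is mounted at the origin on a cart in front of the work surface, level with it; the furniture and walls round the work are solid. World frame = base frame: x ahead of the robot, y to its left, z up, the work surface at z = 0. Lengths are in mm, angles in degrees, forces in N, time in s.
With the tool pointing down it reaches from about 375 to 975 mm from the base axis. Payload 3.8 kg.
Tool frame: the origin (TCP) lies midway between the tips of the shut fingers; the grasp point (between the pads) lies 19 mm behind it; z points along the fingers, y is the direction in which the jaws open and shut (so a half turn about z gives the same grasp; the last joint's range is limited). The gripper opens to 88 mm and grips with 3 to 60 N. Pads are 18 mm wide; open, the fingers measure 123 mm over their backs; the gripper's body (75 mm by 187 mm) begins 45 mm behind the grasp point.
Start: joints at [-68.635, 15.12, 91.902, -0, 72.978, -2.114], TCP at [268.932, -619.107, 218.606] pointing down, gripper open.
Joint ranges: [-150.88, 150.88], [-54.13, 125.18], [17.81, 147.31], [-75.09, 255.09], [0, 152.58], [-146.25, 146.25]. Speed limits (degrees/s): [147.25, 147.25, 180, 180, 180, 180].

## Interface

Orientations are given as a 3x3 rotation matrix whose columns are the frame's x, y, z axes.
In Python, from station import observe, get_image, sign_off gives the robot as it stands.
- The arm moves only by the tool send_rows, never from a script. Its argument "series" is one flat list of numbers, 4 for each row, row after row: the shift along the tool's x, y, z normalised to -1 to 1, where 1 is 150 mm, then the turn about the tool's z normalised to -1 to 1, where 1 is 120 degrees. A call has 1 to 10 rows; each row shifts and turns the commanded pose from where the row before left it, along the tool's axes as they then stand; what a row does not reach is not made up. A row lasts 1/10 s, in which the tool goes at most 50 mm and 8.59 degrees, less where a joint would pass 70% of its speed; a pose out of reach is approached as far as the arm can. A call with a number of a shift or a turn outside -1 to 1 is refused whole. A call with a gripper value outside its range is refused whole. "grip" is the closure, from 0 (fully open) to 1 (shut), set as the call begins (left out, the last holds). The fingers move at their own pace and stop on an object; "force" is the grip in N (left out, the last holds). Time passes only in rows, so rows that do not move let the fingers close. It gives the time, the measured TCP pose, the force and the opening at its end, in the units of the state.
- observe(): the state, without advancing time (a new reading comes with each control period).
- get_image(name): name is "scene" or "top"; returns a dict with "img" (480x640x3 uint8, red, green, blue), "range_z" (480x640 float32, mm along the optical axis (not along the pixel's ray), 0 where there is no reading), "fx", "fy", "cx", "cy" (pixels), "dist" ([k1, k2, p1, p2, k3] as OpenCV has them; the pictures are not rectified), "R" (3x3) and "t" (3): a world point X has camera coordinates R X + t. Camera axes: x right, y down, z forward; pixel columns grow to the right and rows downward; lengths in mm; the calibration is good to about 2 mm. A picture is of the moment at which its call begins.
- sign_off(): hands the job in, once; it reports no verdict.
The state is a dict: "clock": time; "joint_positions": joint angles; "joint_vel": joint speeds; "joint_efforts": joint torques, N m; "tcp_pos": TCP position; "tool_rot": TCP orientation; "contact_force": force on the tool from outside, world axes, zero at the start; "wrist_torque": the same for the moment, N m; "width": finger opening in mm.
Only numpy, scipy, OpenCV 4.12 (cv2) and the standard library are available. Lean on these libraries where they do the work, as an engineer would, in place of code of your own. Each camera call takes 0.05 s, during which the arm holds its last target.

## Working session

There is one attempt and no reset: what is moved stays moved. The work goes in short steps, Python scripts to look and compute and a tool call to move; the robot and the scene stay as the last step left them, time stands still between calls to the robot, and variables do not carry over. Pictures are saved under pics/ and viewed, and the job is handed in when it is done.

Besides the shell and the picture viewer there is one more tool, called by a JSON object that holds its "op" and its "data", one argument or row to a line. send_rows: Moves the arm, as the interface text tells. Its arguments: {"type":"object","properties":{"series":{"type":"array","items":{"type":"number"}},"grip":{"type":"number"},"force":{"type":"number"}},"required":["series"]}

```bash
mkdir -p pics; ls; python3 - <<'E'
from station import observe,get_image
import cv2,numpy as np,pickle
o=observe();print(o)
for n in("scene","top"):
    d=get_image(n);cv2.imwrite(f"pics/{n}0.png",d["img"][:,:,::-1]);pickle.dump(d,open(f"{n}0.pkl","wb"))
    print(n,{k:d[k] for k in("fx","fy","cx","cy","dist","R","t")})
E
```

```text
pics
{'clock': 0.0, 'joint_positions': array([-6.86339059e+01,  1.51675172e+01,  9.19798152e+01, -1.56678344e-03,
        7.29775954e+01, -2.11683911e+00]), 'joint_vel': array([ 0.02484128, -0.04232715,  0.03035939,  0.11667315, -0.07209451,
        0.05839583]), 'joint_efforts': array([-1.41175888e-04, -5.02117288e+01, -3.56872666e+01,  7.28492998e-02,
        2.95352354e-02, -1.87229766e-04]), 'tcp_pos': array([ 268.66056908, -618.417376  ,  217.32091822]), 'tool_rot': array([[ 9.17175631e-01,  3.98482361e-01, -8.18726691e-04],
       [ 3.98483199e-01, -9.17173406e-01,  2.02101928e-03],
       [ 5.44261860e-05, -2.17987846e-03, -9.99997623e-01]]), 'contact_force': array([0.56645667, 0.79566638, 0.04947033]), 'wrist_torque': array([-0.04674105,  0.01054216,  0.01094262]), 'width': 88.33006141284415}
scene {'fx': 549.7504264446274, 'fy': 549.7504264446274, 'cx': 321.02711203230257, 'cy': 236.93803944405454, 'dist': array([0.0360244, 0.       , 0.       , 0.       , 0.       ]), 'R': array([[-0.68742522, -0.72625137,  0.00234927],
       [-0.42585486,  0.4004637 , -0.81134239],
       [ 0.58829772, -0.55873766, -0.58456652]]), 't': array([295.82371885, 398.88751802, 596.55528678])}
top {'fx': 487.4822828555415, 'fy': 487.4822828555415, 'cx': 312.2037995781421, 'cy': 240.7262100813634, 'dist': array([-0.02866068,  0.        ,  0.        ,  0.        ,  0.        ]), 'R': array([[ 0.00788319, -0.99976331, -0.02027757],
       [-0.9839375 , -0.0041387 , -0.17846528],
       [ 0.17833912,  0.02135874, -0.98373724]]), 't': array([-155.87227305,  587.92814736, 1054.76756206])}
```

View pics/top0.png

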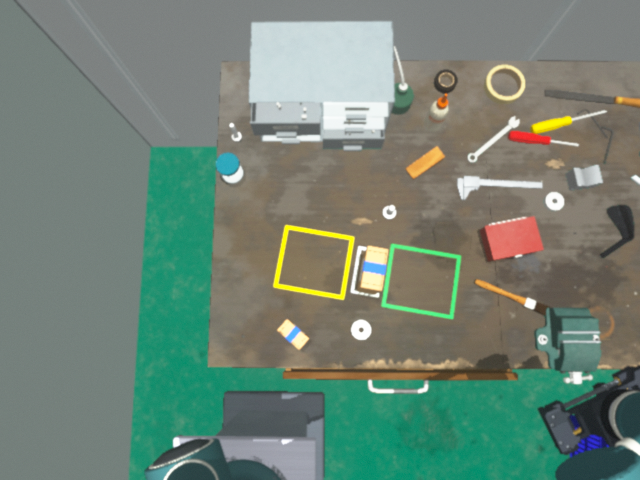

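View pics/scene0.png

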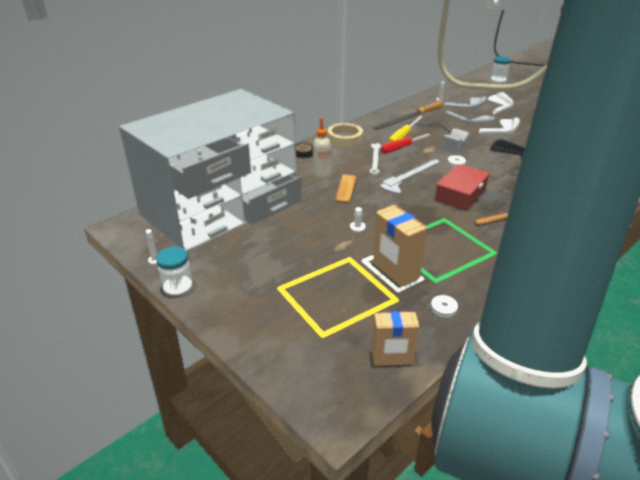

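The top view shows the standing carton at about (373,270), green bay right (383–460, 245–317), yellow bay left (276–353, 227–298). The mandrel is at (389,212), the ring at (361,329), and a small look-alike carton at (293,334). Enlarging to measure.

```bash
cat > h.py <<'E'
import cv2,numpy as np,pickle
def K(d): return np.array([[d["fx"],0,d["cx"]],[0,d["fy"],d["cy"]],[0,0,1]])
def pix2w(d,uv,z):
    n=cv2.undistortPoints(np.array(uv,float).reshape(-1,1,2),K(d),d["dist"]).reshape(-1,2)
    out=[]
    C=-d["R"].T@d["t"]
    for p in n:
        r=d["R"].T@np.array([p[0],p[1],1]); out.append(C+r*(z-C[2])/r[2])
    return np.array(out)
def w2pix(d,X):
    return cv2.projectPoints(np.array(X,float).reshape(-1,3),cv2.Rodrigues(d["R"])[0],d["t"],K(d),d["dist"])[0].reshape(-1,2)
def cloud(d):
    h,w=d["range_z"].shape
    u,v=np.meshgrid(np.arange(w),np.arange(h))
    n=cv2.undistortPoints(np.stack([u,v],-1).reshape(-1,1,2).astype(float),K(d),d["dist"]).reshape(h,w,2)
    P=np.dstack([n,np.ones((h,w))])*d["range_z"][...,None]
    return (P-d["t"])@d["R"]
E
python3 - <<'E'
from h import *
d=pickle.load(open("top0.pkl","rb"));im=d["img"]
hsv=cv2.cvtColor(im,cv2.COLOR_RGB2HSV)
for n,lo,hi,box in(("green",(55,120,100),(80,255,255),(375,235,470,325)),("yellow",(24,150,150),(34,255,255),(265,215,360,305))):
    m=cv2.inRange(hsv,lo,hi);k=np.zeros_like(m);x0,y0,x1,y1=box;k[y0:y1,x0:x1]=m[y0:y1,x0:x1]
    c=max(cv2.findContours(k,0,2)[0],key=cv2.contourArea)
    p=pix2w(d,c.reshape(-1,2),0)[:,:2].astype(np.float32)
    r=cv2.minAreaRect(p);print(n,r,cv2.boxPoints(r).round(1).tolist())
P=cloud(d)
# carton top
z=P[...,2]; roi=np.zeros(z.shape,bool);roi[235:305,340:400]=1
m=roi&(z>110)&(z<130);q=P[m];print(m.sum(),q[:,2].mean());r=cv2.minAreaRect(q[:,:2].astype(np.float32));print("carton",r,cv2.boxPoints(r).round(1).tolist())
for n,b,zl in(("mandrel",(378,200,402,222),(40,60)),("ring",(348,316,374,342),(8,25)),("small",(270,310,315,355),(30,110)),("jar",(210,145,250,190),(60,90))):
    x0,y0,x1,y1=b;s=P[y0:y1,x0:x1].reshape(-1,3);s=s[(s[:,2]>zl[0])&(s[:,2]<zl[1])]
    print(n,len(s),s.min(0).round(),s.max(0).round())
cv2.imwrite("pics/crop0.png",cv2.resize(im[190:350,260:475,::-1],None,fx=3.7,fy=3.7,interpolation=2))
E
```

```text
green ((505.08453369140625, -406.43475341796875), (166.93917846679688, 150.8988800048828), 80.32403564453125) [[416.70001220703125, -476.0], [565.4000244140625, -501.3999938964844], [593.5, -336.79998779296875], [444.70001220703125, -311.5]]
yellow ((548.9198608398438, -155.06344604492188), (169.85594177246094, 153.8443145751953), 80.33167266845703) [[458.79998779296875, -225.89999389648438], [610.5, -251.6999969482422], [639.0, -84.30000305175781], [487.3999938964844, -58.400001525878906]]
928 119.76063358681212
carton ((520.17822265625, -285.17144775390625), (45.85892868041992, 90.57322692871094), 80.2854995727539) [[471.70001220703125, -300.1000061035156], [560.9000244140625, -315.3999938964844], [568.7000122070312, -270.20001220703125], [479.3999938964844, -254.89999389648438]]
mandrel 35 [ 660. -340.   40.] [ 673. -327.   54.]
ring 277 [ 370. -285.    8.] [ 413. -243.   19.]
small 468 [ 350. -147.   33.] [412. -81.  89.]
jar 452 [739.  17.  61.] [794.  71.  80.]
```

View pics/crop0.png

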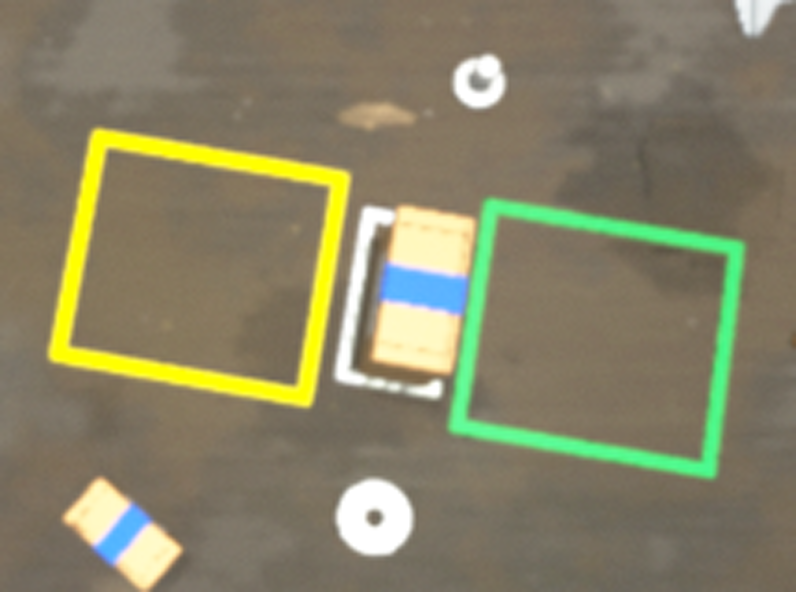

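{"op": "send_rows", "data": {
  "series": [0,0,0,-0.0675,0,0,0,-0.0675,0,0,0,-0.0675,0,0,0,-0.0675,0,0,0,-0.0675,0,0,0,-0.0675,0,0,0,-0.0675,0,0,0,0],
  "grip": 0.55
}}

```text
clock: 0.9
tcp_pos: [268.7, -618.7, 217.9]
tool_rot: [[0.17, 0.985, -0.0], [0.985, -0.17, 0.001], [0.001, -0.001, -1.0]]
contact_force: [-0.1, -0.2, 0.7]
width: 39.5
```

{"op": "send_rows", "data": {
  "series": [0.24,0.106,0,0,0.24,0.106,0,0,0.24,0.106,0,0,0.24,0.106,0,0,0.24,0.106,0,0,0.24,0.106,0,0,0.24,0.106,0,0,0.24,0.106,0,0,0.24,0.106,0,0,0.24,0.106,0,0]
}}

```text
clock: 1.9
tcp_pos: [487.5, -290.0, 218.5]
tool_rot: [[0.174, 0.985, -0.0], [0.985, -0.174, 0.0], [0.0, -0.0, -1.0]]
contact_force: [-0.1, -0.1, 0.9]
width: 39.8
```

{"op": "send_rows", "data": {
  "series": [0.24,0.106,0,0,0.235,0.106,0,0,0,0,0,0,0,0,0,0]
}}

```text
clock: 2.3
tcp_pos: [530.6, -226.0, 218.3]
tool_rot: [[0.171, 0.985, -0.001], [0.985, -0.171, -0.0], [-0.0, -0.001, -1.0]]
contact_force: [-0.8, 0.7, 0.1]
width: 39.8
```

```bash
python3 - <<'E'
from station import observe,get_image
import numpy as np,cv2
from h import *
o=observe();t=o["tcp_pos"];R=o["tool_rot"];print(t,R.round(3))
c=np.array([520.2,-285.2,0]);print("carton in tool", R.T@(c-t))
d=get_image("top");cv2.imwrite("pics/top1.png",d["img"][:,:,::-1])
E
```

```text
[ 530.58946011 -225.97252417  218.27736289] [[ 0.171  0.985 -0.001]
 [ 0.985 -0.171 -0.   ]
 [-0.    -0.001 -1.   ]]
carton in tool [-6.00692870e+01  3.92335252e-02  2.18294574e+02]
```

View pics/top1.png

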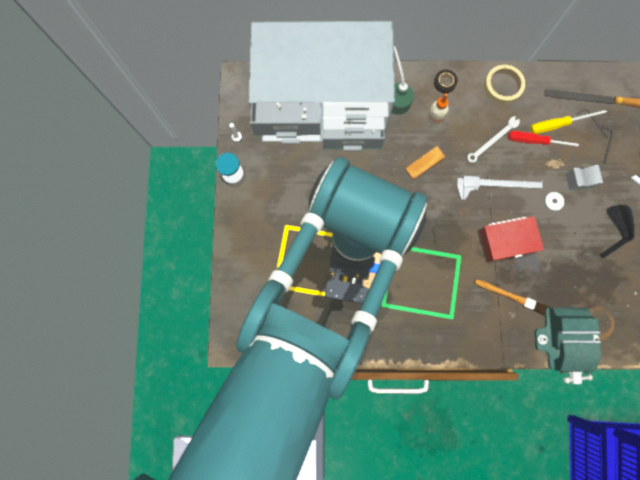

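{"op": "send_rows", "data": {
  "series": [0,0,0.19,0,0,0,0.19,0,0,0,0.19,0,0,0,0.15,0,0,0,0.06,0,0,0,0,0,0,0,0,0]
}}

```text
clock: 3.05
tcp_pos: [530.8, -227.7, 102.6]
tool_rot: [[0.172, 0.985, 0.001], [0.985, -0.172, -0.001], [-0.0, 0.001, -1.0]]
contact_force: [-0.7, -0.1, 0.6]
width: 39.8
```

{"op": "send_rows", "data": {
  "series": [-0.06,0,0,0,-0.06,0,0,0,-0.05,0,0,0,-0.03,0,0,0,-0.03,0,0,0,-0.03,0,0,0,-0.03,0,0,0,-0.03,0,0,0]
}}

```text
clock: 3.85
tcp_pos: [522.2, -274.2, 101.5]
tool_rot: [[0.17, 0.985, -0.0], [0.985, -0.17, 0.0], [0.0, -0.0, -1.0]]
contact_force: [0.2, 0.2, 0.3]
width: 39.7
```

```bash
python3 - <<'E'
from station import get_image
import cv2
d=get_image("scene");cv2.imwrite("pics/s2.png",cv2.resize(d["img"][170:340,270:520,::-1],None,fx=3,fy=3))
E
```

```text
(no output)
```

View pics/s2.png

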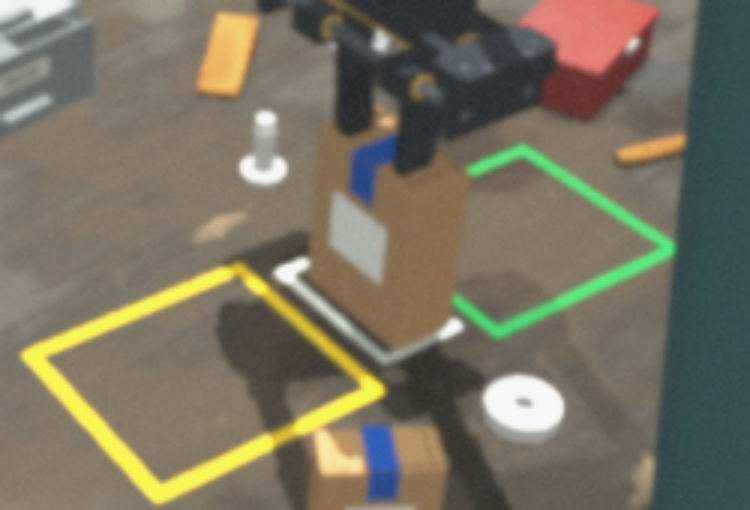

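The carton (crop 310–470, 120–350) is tipping toward the green bay, with both fingertips on the broad face near the top and the lower edge still in place. I'll keep pushing.

{"op": "send_rows", "data": {
  "series": [-0.03,0,0,0,-0.03,0,0,0,-0.03,0,0,0,-0.03,0,0,0,-0.03,0,0,0,-0.03,0,0,0,-0.03,0,0,0,0,0,0,0,0,0,0,0,0,0,0,0]
}}

```text
clock: 4.9
tcp_pos: [516.9, -304.9, 101.6]
tool_rot: [[0.171, 0.985, -0.0], [0.985, -0.171, 0.0], [0.0, -0.0, -1.0]]
contact_force: [-0.7, 1.4, 0.8]
width: 40.0
```

```bash
python3 - <<'E'
from station import get_image
import cv2
d=get_image("scene");cv2.imwrite("pics/s3.png",cv2.resize(d["img"][170:340,270:520,::-1],None,fx=3,fy=3))
E
```

```text
(no output)
```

View pics/s3.png

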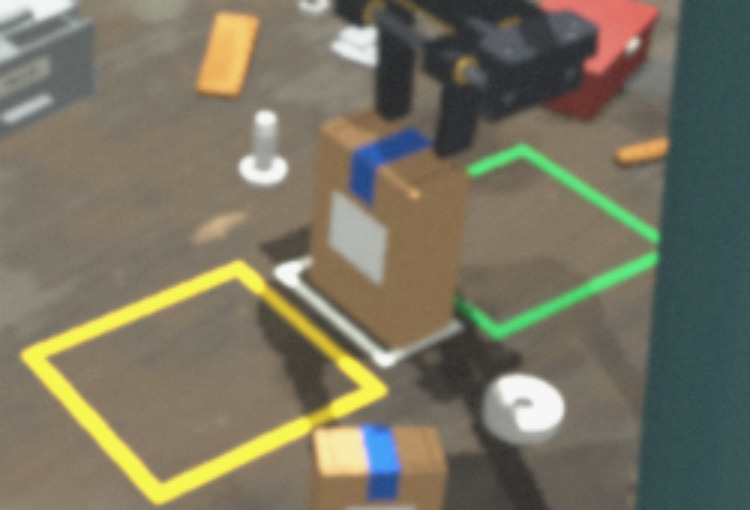

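```bash
python3 - <<'E'
from station import get_image,observe
from h import *
d=get_image("scene");pickle.dump(d,open("s3.pkl","wb"))
d0=pickle.load(open("scene0.pkl","rb"))
a=cv2.resize(d0["img"][180:300,350:470,::-1],None,fx=3.3,fy=4.5,interpolation=2);b=cv2.resize(d["img"][180:300,350:470,::-1],None,fx=3.3,fy=4.5,interpolation=2)
cv2.imwrite("pics/cmp.png",np.hstack([a,b]))
P=cloud(d);im=d["img"]
o=observe();t=o["tcp_pos"];R=o["tool_rot"]
S=P.reshape(-1,3);Q=(S-t)@R
m=(abs(Q[:,0])<60)&(abs(Q[:,1])<70)&(Q[:,2]<20)&(Q[:,2]>-60)
dark=im.reshape(-1,3).max(1)<60
q=Q[m&dark];print(len(q));print("dark z pct",np.percentile(q[:,2],[50,90,97,99,100]).round(1))
for lo in range(-60,20,5):
    s=q[(q[:,2]>=lo)&(q[:,2]<lo+5)]
    if len(s):print(lo,len(s),s.min(0).round(),s.max(0).round())
print(w2pix(d,t))
# carton
for D in(d0,d):
    P=cloud(D)[175:300,360:440].reshape(-1,3);C=D["img"][175:300,360:440].reshape(-1,3).astype(int)
    m=(C[:,0]-C[:,2]>30)&(P[:,2]>10)
    p=P[m];print(len(p),p.min(0).round(),p.max(0).round(),np.percentile(p[:,2],[95,98]))
E
```

```text
369
dark z pct [-42.9 -28.4 -25.1 -24.4 -23.7]
-60 55 [ -9. -39. -60.] [ 12.  29. -55.]
-55 54 [-10. -38. -55.] [ 11.  32. -50.]
-50 56 [ -7. -37. -50.] [ 13.  32. -45.]
-45 58 [ -6. -37. -45.] [ 12.  32. -40.]
-40 51 [ -5. -37. -40.] [ 12.  32. -35.]
-35 43 [ -4. -35. -35.] [ 12.  31. -30.]
-30 43 [ -3. -35. -30.] [ 12.  30. -25.]
-25 9 [  1. -26. -25.] [ 10.  28. -24.]
[[409.18384389 222.9130417 ]]
2411 [  22. -554.   10.] [628. 388. 672.] [121.34263074 121.88677472]
2390 [  22. -313.   10.] [567. 388. 672.] [121.812648   202.05293138]
```

View pics/cmp.png

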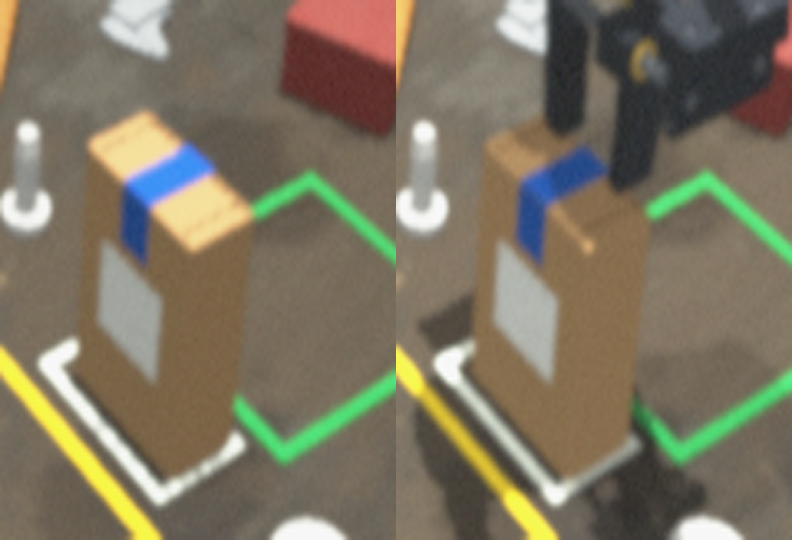

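The fingers passed about 5 mm over the carton, which hasn't moved, so my last reading was wrong: the carton was not tipping. With the jaws half open, the actual fingertips sit about 24 mm behind the shut-finger TCP. I'll lift, go back, then re-measure the tips.

{"op": "send_rows", "data": {
  "series": [0,0,-0.15,0,0,0,-0.15,0,0.2,0,0,0,0.2,0,0,0,0.2,0,0,0,0,0,0,0,0,0,0,0]
}}

```text
clock: 5.7
tcp_pos: [532.4, -216.0, 146.7]
tool_rot: [[0.169, 0.986, 0.0], [0.986, -0.169, -0.001], [-0.001, 0.0, -1.0]]
contact_force: [-0.6, -0.0, 0.5]
width: 40.0
```

```bash
cat > tips.py <<'E'
from station import get_image,observe
from h import *
import sys
d=get_image("scene");P=cloud(d);im=d["img"]
o=observe();t=o["tcp_pos"];R=o["tool_rot"];print("tcp",t.round(1),o["width"],o["clock"])
Q=(P.reshape(-1,3)-t)@R
m=(abs(Q[:,0])<30)&(abs(Q[:,1])<70)&(Q[:,2]<15)&(Q[:,2]>-55)&(im.reshape(-1,3).max(1)<70)
q=Q[m]
for lo in range(-55,15,4):
    s=q[(q[:,2]>=lo)&(q[:,2]<lo+4)]
    if len(s):print(lo,len(s),s.min(0).round(),s.max(0).round())
u=w2pix(d,t)[0];print(u)
x,y=int(u[0]),int(u[1])
cv2.imwrite(sys.argv[1],cv2.resize(im[max(0,y-100):y+100,max(0,x-130):x+130,::-1],None,fx=3,fy=3,interpolation=2))
E
python3 tips.py pics/t1.png
```

```text
tcp [ 532.4 -216.6  146.7] 39.498864796893486 5.75
-55 47 [ -5. -39. -55.] [ 13.  31. -51.]
-51 51 [ -7. -37. -51.] [ 13.  33. -47.]
-47 50 [ -7. -37. -47.] [ 12.  32. -43.]
-43 53 [ -5. -37. -43.] [ 12.  32. -39.]
-39 50 [ -5. -36. -39.] [ 12.  31. -35.]
-35 44 [ -4. -36. -35.] [ 12.  32. -31.]
-31 41 [ -7. -35. -31.] [ 13.  31. -27.]
-27 31 [ -4. -31. -27.] [ 12.  30. -23.]
-23 8 [ -1. -25. -23.] [ 11.  29. -20.]
[371.96583546 217.3751459 ]
```

View pics/t1.png

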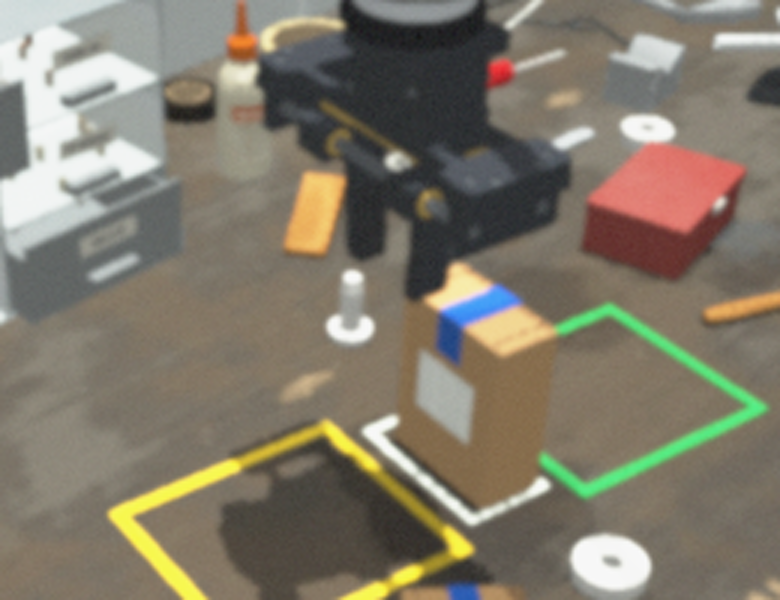

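{"op": "send_rows", "data": {
  "series": [0,0,0.15,0,0,0,0.15,0,0,0,0.1,0,0,0,0.06,0,0,0,0,0,0,0,0,0]
}}

```text
clock: 6.35
tcp_pos: [532.6, -216.9, 78.0]
tool_rot: [[0.171, 0.985, 0.0], [0.985, -0.171, -0.0], [-0.0, 0.0, -1.0]]
contact_force: [-0.3, -0.5, 0.5]
width: 39.6
```

```bash
python3 tips.py pics/t2.png
```

```text
tcp [ 533.  -216.9   78.5] 39.396323994502815 6.4
-55 38 [ -2. -38. -55.] [ 12.  30. -51.]
-51 42 [ -5. -38. -51.] [ 12.  30. -47.]
-47 46 [ -7. -38. -47.] [ 11.  34. -43.]
-43 38 [-10. -37. -43.] [ 11.  30. -39.]
-39 40 [ -5. -36. -39.] [ 11.  31. -35.]
-35 40 [ -6. -36. -35.] [ 12.  27. -31.]
-31 35 [ -5. -36. -31.] [ 12.  29. -27.]
-27 24 [ -5. -33. -27.] [ 11.  29. -23.]
-23 8 [  1. -25. -23.] [  9.  27. -21.]
[369.66583236 248.83966058]
```

View pics/t2.png

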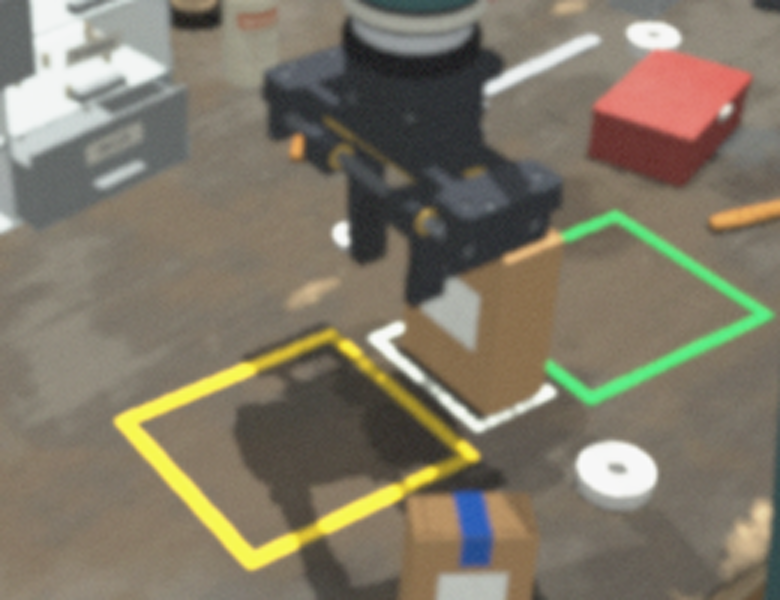

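```bash
python3 - <<'E'
from station import get_image,observe
from h import *
d=get_image("scene");P=cloud(d);im=d["img"];o=observe();t=o["tcp_pos"];R=o["tool_rot"]
Q=(P.reshape(-1,3)-t)@R;dk=im.reshape(-1,3).max(1)<70
for n,m in(("side",(abs(Q[:,1])>42)&(abs(Q[:,1])<100)&(abs(Q[:,0])<45)),("x+",(Q[:,0]>20)&(Q[:,0]<45)&(abs(Q[:,1])<100)),("x-",(Q[:,0]<-15)&(Q[:,0]>-45)&(abs(Q[:,1])<100))):
    s=Q[m&dk&(Q[:,2]<0)&(Q[:,2]>-150)];print(n,len(s),np.percentile(s[:,2],[90,98,100]) if len(s) else "")
E
```

```text
side 1251 [-92.95539637 -88.70430951 -85.20895611]
x+ 1098 [-94.99411209 -89.48442276 -85.20895611]
x- 170 [-94.67002066 -90.88706484 -89.04530317]
```

{"op": "send_rows", "data": {
  "series": [-0.06,0,0,0,-0.06,0,0,0,-0.06,0,0,0,-0.04,0,0,0,-0.03,0,0,0,-0.03,0,0,0,-0.03,0,0,0,-0.03,0,0,0]
}}

```text
clock: 7.25
tcp_pos: [523.5, -266.9, 77.6]
tool_rot: [[0.17, 0.985, -0.0], [0.985, -0.17, 0.0], [0.0, -0.0, -1.0]]
contact_force: [-0.3, 1.3, 0.4]
width: 40.0
```

```bash
python3 tips.py pics/t3.png|head -1
```

```text
tcp [ 523.5 -267.6   77.6] 39.51676782010256 7.3
```

View pics/t3.png

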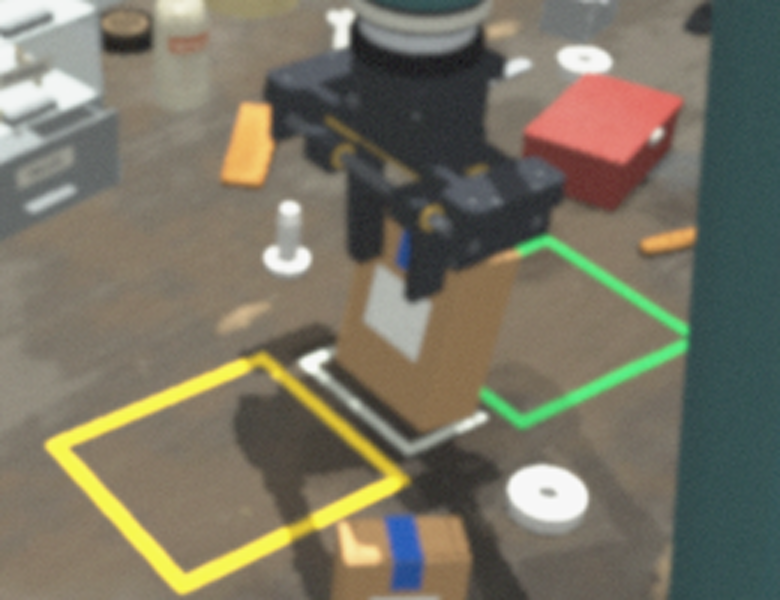

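The carton now leans toward green, with visible tilt and both fingers on the labelled face (360–440, 250–300). Continuing past the balance point.

{"op": "send_rows", "data": {
  "series": [-0.03,0,0,0,-0.03,0,0,0,-0.03,0,0,0,-0.03,0,0,0,-0.03,0,0,0,-0.03,0,0,0,-0.03,0,0,0,-0.03,0,0,0,0,0,0,0,0,0,0,0]
}}

```text
clock: 8.3
tcp_pos: [517.4, -302.2, 77.6]
tool_rot: [[0.171, 0.985, -0.0], [0.985, -0.171, 0.0], [0.0, -0.0, -1.0]]
contact_force: [0.1, -0.1, -0.1]
width: 39.6
```

```bash
python3 tips.py pics/t4.png|head -1
```

```text
tcp [ 517.4 -302.    77.5] 39.688053129916646 8.35
```

View pics/t4.png

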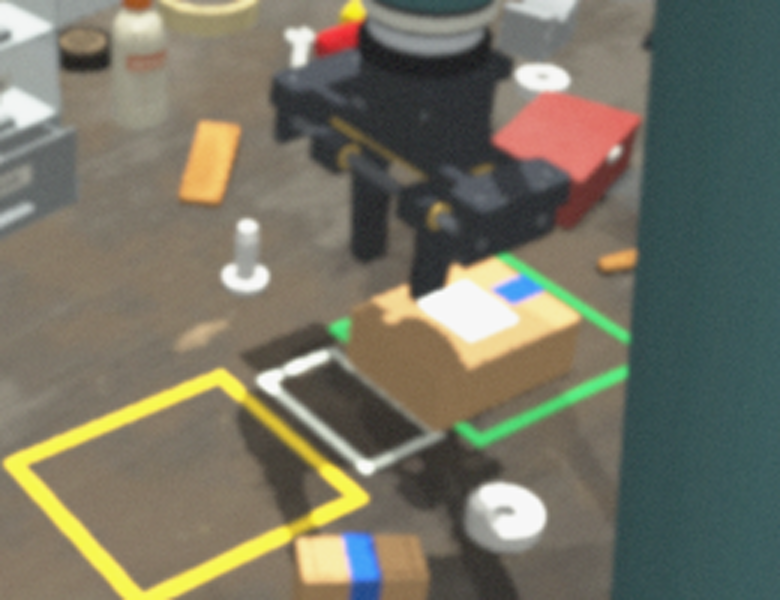

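{"op": "send_rows", "data": {
  "series": [0.1,0,0,0,0.15,0,0,0,0.05,0,0.1,0,0,0,0.15,0,0,0,0.15,0,0,0,0.05,0,0,0,0,0,0,0,0,0]
}}

```text
clock: 9.15
tcp_pos: [525.4, -257.8, 10.3]
tool_rot: [[0.17, 0.985, 0.0], [0.985, -0.17, -0.0], [-0.0, 0.0, -1.0]]
contact_force: [0.6, -0.7, 0.6]
width: 39.6
```

```bash
python3 tips.py pics/t5.png; python3 - <<'E'
from station import get_image,observe
from h import *
d=get_image("scene");P=cloud(d);im=d["img"].astype(int)
g=np.array([505.1,-406.4]);u=np.array([-.1717,-.9851]);v=np.array([.9851,-.1717])
S=P.reshape(-1,3);C=im.reshape(-1,3)
a=(S[:,:2]-g)@u;b=(S[:,:2]-g)@v
m=(abs(S[:,2]-45)<5)&(abs(a)<140)&(abs(b)<100)&((C[:,0]-C[:,2]>25)|(C.min(1)>110)|(C[:,2]-C[:,0]>60))
q=np.c_[a,b][m].astype(np.float32);print(m.sum(),S[m][:,2].mean(),cv2.minAreaRect(q),q.min(0),q.max(0))
o=observe();t=o["tcp_pos"][:2]-g;print("tcp a,b",t@u,t@v)
E
```

```text
tcp [ 525.9 -258.1   10.9] 39.36623994613384 9.2
-55 38 [-10. -39. -55.] [ 13.  31. -51.]
-51 39 [ -8. -37. -51.] [ 12.  32. -47.]
-47 44 [ -8. -37. -47.] [ 12.  32. -43.]
-43 38 [ -8. -37. -43.] [ 14.  31. -39.]
-39 43 [ -5. -37. -39.] [ 13.  31. -35.]
-35 31 [ -4. -38. -35.] [ 13.  29. -31.]
-31 32 [ -7. -35. -31.] [ 13.  34. -27.]
-27 30 [ -6. -36. -27.] [ 11.  29. -23.]
-23 15 [ -1. -25. -23.] [ 10.  31. -21.]
-19 2 [  8. -29. -19.] [  9. -22. -18.]
5 76 [-29. -68.   6.] [24. 69.  9.]
9 439 [-30. -70.   9.] [22. 70. 13.]
13 21 [-27. -70.  13.] [10. 68. 15.]
[385.2303615  270.00160023]
848 45.23319852540876 ((22.682392120361328, 19.756423950195312), (274.78826904296875, 91.46221160888672), 46.35393524169922) [-101.91767   -54.551754] [139.32878  99.44598]
tcp a,b -149.50423963459647 -4.7066170104044796
```

View pics/t5.png

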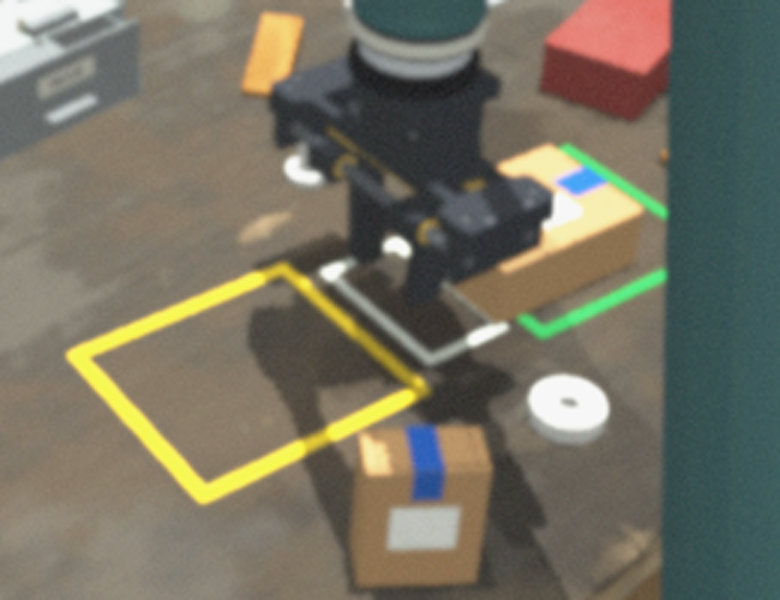

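{"op": "send_rows", "data": {
  "series": [0,0,0.065,0,-0.06,0,0,0,-0.08,0,0,0,-0.08,0,0,0,-0.03,0,0,0,-0.03,0,0,0,-0.03,0,0,0,-0.03,0,0,0,-0.03,0,0,0]
}}

```text
clock: 10.15
tcp_pos: [515.7, -312.5, 0.5]
tool_rot: [[0.17, 0.985, 0.0], [0.985, -0.17, 0.0], [0.0, 0.0, -1.0]]
contact_force: [0.7, 2.5, 2.4]
width: 39.4
```

{"op": "send_rows", "data": {
  "series": [-0.03,0,0,0,-0.03,0,0,0,-0.03,0,0,0,-0.03,0,0,0,0,0,0,0,0,0,0,0]
}}

```text
clock: 10.75
tcp_pos: [512.3, -330.7, 0.1]
tool_rot: [[0.171, 0.985, -0.0], [0.985, -0.171, -0.001], [-0.001, -0.0, -1.0]]
contact_force: [0.9, 0.6, -0.9]
width: 40.2
```

```bash
python3 tips.py pics/t6.png|head -1; python3 - <<'E'
from station import get_image,observe
from h import *
d=get_image("top");cv2.imwrite("pics/top6.png",cv2.resize(d["img"][190:350,260:475,::-1],None,fx=3.7,fy=3.7,interpolation=2))
E
```

```text
tcp [ 5.123e+02 -3.305e+02  1.000e-01] 39.64691468911072 10.8
```

View pics/t6.png

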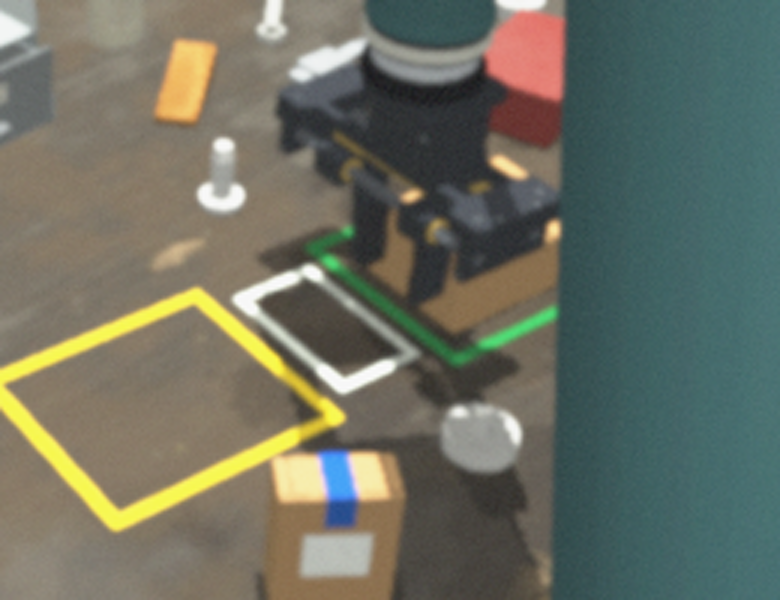

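View pics/top6.png

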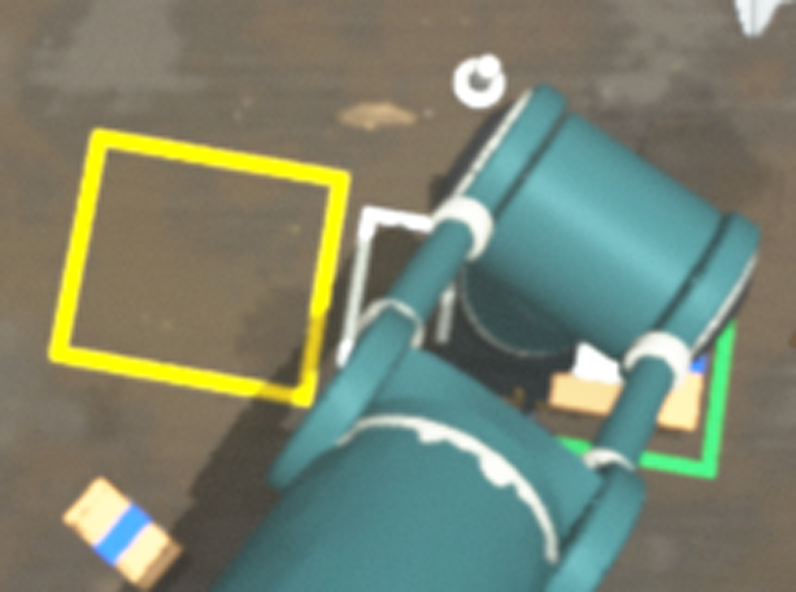

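{"op": "send_rows", "data": {
  "series": [0.2,0,0,0,0.1,0,-0.2,0,0.1,0,-0.3,0,0.15,0,-0.3,0,0.25,0,-0.1,0,0.25,0,0,0,0.25,0,0,0,0.25,0,0,0,0,0,0,0]
}}

```text
clock: 11.75
tcp_pos: [552.5, -97.5, 135.1]
tool_rot: [[0.166, 0.986, 0.0], [0.986, -0.166, 0.001], [0.001, 0.0, -1.0]]
contact_force: [-0.9, -0.5, -0.1]
width: 39.7
```

```bash
cat > meas.py <<'E'
from station import get_image,observe
from h import *
import sys
d=get_image("top");im=d["img"];cv2.imwrite(sys.argv[1],cv2.resize(im[190:350,260:475,::-1],None,fx=3.7,fy=3.7,interpolation=2))
P=cloud(d);g=np.array([505.1,-406.4]);u=np.array([-.1717,-.9851]);v=np.array([.9851,-.1717])
S=P.reshape(-1,3);a=(S[:,:2]-g)@u;b=(S[:,:2]-g)@v
m=(S[:,2]>38)&(S[:,2]<52)&(abs(a)<120)&(abs(b)<100)
q=np.c_[a,b][m].astype(np.float32);print(m.sum(),S[m][:,2].mean(),cv2.minAreaRect(q));print(np.percentile(q,[1,99],axis=0))
for n,bx,zl in(("mandrel",(378,200,402,222),(40,60)),("ring",(348,316,374,342),(8,25)),("jar",(210,145,250,190),(60,90))):
    x0,y0,x1,y1=bx;s=P[y0:y1,x0:x1].reshape(-1,3);s=s[(s[:,2]>zl[0])&(s[:,2]<zl[1])]
    print(n,len(s),s.min(0).round() if len(s) else"",s.max(0).round() if len(s) else "")
print(observe()["clock"],observe()["contact_force"])
E
python3 meas.py pics/top7.png
```

```text
2131 44.803338990161286 ((-2.6405715942382812, -6.441600799560547), (91.2864990234375, 119.79914855957031), 89.72705841064453)
[[-61.48016853 -51.26415329]
 [ 55.17995338  37.21153946]]
mandrel 37 [ 660. -340.   40.] [ 674. -327.   53.]
ring 275 [ 370. -285.    8.] [ 413. -243.   19.]
jar 408 [739.  17.  61.] [795.  72.  78.]
11.8 [-1.27006695  0.76684751  0.60701143]
```

View pics/top7.png

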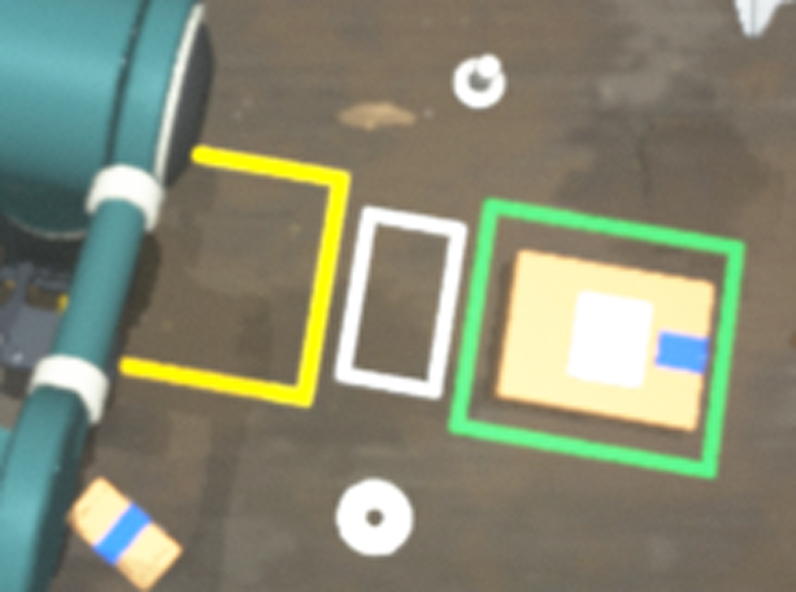

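The lying carton (crop 497–715, 250–430) is entirely inside the green tape. It sits 2.6 mm and 6.4 mm off centre, at least 12 mm clear of the inner tape edges. The mandrel, ring and jar haven't moved.

```bash
python3 -c "
from station import sign_off;print(sign_off())"
```

```text
the job is handed in; nothing more can be done
None
```

I tipped the carton onto the green side by pushing near the top of its broad face. Then I pushed its end until the whole carton was inside the green outline, backed the arm clear and handed the job in at about 12 s.

**Last check (top camera, height and position from depth):**
- **Carton:** it lies flat, with its top at 44.8 mm. Its centre is 2.6 mm off the bay's centre along the line of the bays and 6.4 mm off across it, square to within about 0.3°. It is at least 12 mm inside the inner tape edges.
- **Other objects:** the mandrel, ring gauge and pin jar are within 1–2 mm of where I first measured them, and the carton stayed out of the yellow bay.
- **Contact:** the forces I read stayed around 3 N or less, and the gripper was touching nothing at the end.

**What disagreed:**
- **First push missed:** the fingers passed about 5 mm above the carton without touching it, and I first misread the picture as the carton tipping.
- **Cause:** in the camera data the half-open fingertips, and the gripper body, sit about 21 mm higher than the reported TCP implies. I didn't find out why. I lowered the pushes by that amount and the rest went as planned.

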